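# Zero the box counter and hold the ticket clip open over the order card

## Robot

A 6-joint arm with a two-finger parallel gripper is mounted at the origin on the work surface. World frame = base frame: x ahead of the robot, y to its left, z up, the work surface at z = 0. Lengths are in m, angles in rad, forces in N, time in s.
With the tool pointing down it reaches from about 0.35 to 0.775 m from the base axis. Payload 7.3 kg.
Tool frame: the origin (TCP) lies at the very end of the fingers, on their centre line; the grasp point (between the pads) lies 19 mm behind it (robot.tcp_to_grasp is the distance from the TCP to the grasp point, in m); z points along the fingers, y is the direction in which the jaws open and shut (so a half turn about z gives the same grasp; the last joint's range is limited). The gripper opens to 92 mm and grips with 3 to 60 N. Pads are 19 mm wide; open, the fingers measure 130 mm over their backs; the gripper's body (75 mm by 190 mm) begins 47 mm behind the grasp point.
Start: joints at [-1.48, 0.342, 1.524, -0, 1.275, -0.146], TCP at [0.123, -0.51, 0.227] pointing down, gripper open.
Joint ranges: [-2.53, 2.53], [-0.77, 2.02], [0.04, 2.7], [-1, 4.14], [0.28, 2.66], [-3.11, 3.11]. Speed limits (rad/s): [2.57, 2.57, 3.14, 3.14, 3.14, 3.14].

## Interface

Orientations are given as [roll, pitch, yaw] about the fixed x, y, z axes, in that order (R = Rz(yaw) Ry(pitch) Rx(roll)).
In Python, from cell import robot gives the robot as it stands.
- The arm moves only by the tool arm_command, never from a script. Its argument "motion" is a list that holds one entry, the list of rows, each a list of 7 numbers: the turn, a rotation vector about the tool's x, y, z in units of 90 degrees (1.0 is 90 degrees), then the shift along the tool's x, y, z in units of 30 cm (1.0 is 30 cm), then the opening, from -1 (shut) to 1 (fully open). In form: [[[wx, wy, wz, tx, ty, tz, grip], ...]]. A call has 1 to 8 rows; each row is the pose to reach, as a shift and turn from the pose commanded when the call began, along the tool's axes at that moment; what a row does not reach only later rows make up. A row lasts 1/10 s, in which the tool goes at most 50 mm and 8.59 degrees, less where a joint would pass 70% of its speed; a pose out of reach is approached as far as the arm can. A call with a number of a shift or a turn outside -1 to 1 is refused whole. A call with a gripper value outside its range is refused whole. The fingers move at their own pace and stop on an object; "grip_force" is the grip in N (left out, the last holds). Time passes only in rows, so rows that repeat a pose let the fingers close. It gives the time, the measured TCP pose, the force and the opening at its end, in the units of the state.
- robot.observe(): the state, without advancing time (a new reading comes with each control period).
- robot.read_camera(name): name is "scene" or "top" or "wrist"; returns a dict with "image" (420x560x3 uint8, red, green, blue), "z_map" (420x560 float32, m along the optical axis (not along the pixel's ray), 0 where there is no reading), "fov_y" (degrees; the focal length in pixels is half the picture's height over the tangent of half this angle, whatever the lens; pixels are square), "cx", "cy" (the principal point, pixels), "cam_to_world" (4x4, takes a point from camera to world coordinates). Camera axes: x right, y down, z forward; pixel columns grow to the right and rows downward; lengths in m; the calibration is good to about 2 mm. A picture is of the moment at which its call begins.
- robot.hand_in(): hands the job in, once; it reports no verdict.
The state is a dict: "time": time; "qpos": joint angles; "qvel": joint speeds; "joint_efforts": joint torques, N m; "tool_pos": TCP position; "tool_rot": TCP orientation; "contact_force": force on the tool from outside, world axes, zero at the start; "torque": the same for the moment, N m; "opening": finger opening in m.
Only numpy, scipy, OpenCV 4.12 (cv2) and the standard library are available. Lean on these libraries where they do the work, as an engineer would, in place of code of your own. Each camera call takes 0.05 s, during which the arm holds its last target.

## Task

We are setting up the packing line for the next order: turn the box counter's knob back to its zero stop, then take the red spring clip by its two wings off the wall of the black caddy. Squeeze it wide open and hold it over the middle of the order card's top edge, one jaw on each side and the card well inside the mouth but not touched by the clip, so that I can slip the docket in. Finish while still holding it open there; leave the card stand, the meal box, the sauce bottle and the sauce pots where they are.

Things in the scene. Friction and masses are not known exactly. Their poses are not given: they have to be found in the camera images.
- counter_knob (a joint): angle in rad of the counter's reset knob and red pointer: 0 at the hard zero stop, growing clockwise seen from above (one box = 0.13 rad), so turn it anticlockwise seen from above to bring it back. It stays where it is left; friction about 0.05 N m
- counter: the box counter, fixed: grey housing 104 x 104 mm with a white dial on top, 35 mm high; origin at the centre of its underside, x points to the red zero mark, z up
- knob_grip (a point): point on the knob's upright axis at the height to grip, 62 mm above the work surface. The knob is a black upright bar 36 mm long and 11 mm thick; its top is 2.5 mm above this point, its flat sides reach 21 mm below it to a round skirt. This point's x axis runs along the bar to the pointer end and turns with it; z is up
- clip: the red spring clip, about 65 g; origin midway between the jaw tips as parked, axes as clip_grip. It starts jaws down, biting the caddy's near wall, which reaches 31 mm up into the mouth, so it must rise over 32 mm to clear it
- clip_grip (a point): centre between the red clip's two upright wings, where to squeeze. x (level): the squeezing direction, across the caddy wall; z up. Here the wings are 26 mm wide and 35 mm over their outsides when parked (14 mm when fully squeezed); they end 12 mm above, 42 mm over all. Coil spring 36 mm below, jaw tips 73 mm below. The point belongs to the jaw_a lever and tilts up to 0.28 rad with it when squeezed
- clip_spring (a joint): opening of the clip in rad: 0 as parked on the wall, -0.08 shut on nothing, 0.56 at the stop, where the wings stand parallel and the jaw tips gape about 23 mm. Squeezing the wings at clip_grip takes about 6 N to start and 11 N to reach the stop; the spring shuts the clip when let go
- jaw_a (a point): middle of the tip (inside face, lower end) of one clip jaw; the jaws are 50 mm wide along the card edge and 3 mm thick. The mouth reaches 31 mm (30 mm when gaping) up from the tips to the coil spring
- jaw_b (a point): the same point of the other jaw; halfway between jaw_a and jaw_b is the centre of the clip's mouth at the tips
- caddy: fixed black open box with wooden forks in it, 110 mm (x) x 160 mm (y), 65 mm high, walls 3 mm; origin at the centre of its underside. The clip is parked somewhere along its -x wall
- card_top (a point): middle of the order card's straight, level top edge, 112 mm above the work surface. Stiff white card with a blue band, 148 mm wide (along this point's y), 3 mm thick (along its x), upright in a loose slotted aluminium foot 66 x 130 mm; 0.7 kg together; z up
- card_stand: the loose foot with the card in it; origin at the centre of its underside, same axes as card_top
- meal_box: bystander: open brown card meal box, 98 x 80 mm, 62 mm high, flaps spread to 96 mm height and about 130 x 112 mm; origin at the centre of its underside
- sauce_bottle: bystander: yellow squeeze bottle, 54 mm diameter, 150 mm high; origin at the centre of its underside
- sauce_pots: bystander: stack of white sauce pots, 70 mm diameter, 67 mm high; origin at the centre of its underside
There are look-alikes about, which are no part of the job. Of the things that look like the clip, the smallest one is meant.

How it is judged:
By the outcome, as a careful person would: the job done as asked, in the order asked, and still so for the second after the job is handed in, while the arm keeps its last pose, push and grip.
It also fails if it takes over 64 s, if anything falls off the work surface, if the arm or the gripper's body presses on something with over 40 N, if the wrist force passes 120 N, or if a joint passes its speed limit or range.

## Working session

There is one attempt and no reset: what is moved stays moved. The work goes in short steps, Python scripts to look and compute and a tool call to move; the robot and the scene stay as the last step left them, time stands still between calls to the robot, and variables do not carry over. Pictures are saved under pics/ and viewed, and the job is handed in when it is done.

Besides the shell and the picture viewer there is one more tool, called as name([rows], argument=value, ...), one row to a line, values as JSON. arm_command: Moves the arm, as the interface text tells. Its arguments: {"type":"object","properties":{"motion":{"type":"array"},"grip_force":{"type":"number"}},"required":["motion"]}

```bash
ls; mkdir -p pics; python3 - <<'E'
from cell import robot
import cv2,numpy as np
for n in ["scene","top","wrist"]:
    c=robot.read_camera(n)
    cv2.imwrite(f"pics/{n}0.png",c["image"][:,:,::-1])
    np.savez(f"{n}0.npz",**c)
    print(n,c["fov_y"],c["cx"],c["cy"],c["cam_to_world"].round(3).tolist())
print(robot.observe())
E
```

```text
pics
scene 43.14021131809516 280.67645365317975 199.6070799717461 [[-0.504, 0.676, -0.537, 1.253], [0.863, 0.385, -0.326, 0.425], [-0.013, -0.628, -0.778, 1.126], [0.0, 0.0, 0.0, 1.0]]
top 55.714016598066614 274.4308745286385 207.21731233802225 [[0.01, -0.993, 0.116, 0.475], [-1.0, -0.01, -0.002, -0.007], [0.004, -0.116, -0.993, 0.932], [0.0, 0.0, 0.0, 1.0]]
wrist 66.88098677442639 281.67501772485815 208.25693982262626 [[0.234, -0.941, -0.245, 0.189], [-0.972, -0.227, -0.058, -0.493], [-0.001, 0.252, -0.968, 0.385], [0.0, 0.0, 0.0, 1.0]]
{'time': 0.15, 'qpos': array([-1.48000967e+00,  3.42544626e-01,  1.52477232e+00,  1.02079900e-05,
        1.27539157e+00, -1.46001117e-01]), 'qvel': array([ 0.0010185 , -0.00046043, -0.00251135,  0.00038217, -0.00032807,
        0.00107013]), 'joint_efforts': array([ 3.76794078e-04, -4.31470656e+01, -2.44355518e+01,  7.17899110e-02,
        5.37810707e-02, -8.26979658e-05]), 'tool_pos': array([ 0.12315263, -0.51005212,  0.2262228 ]), 'tool_rot': array([-3.14049008e+00, -1.71997419e-04,  2.36784705e-01]), 'contact_force': array([-0.259529  ,  0.60566387,  0.73887422]), 'torque': array([-0.00311433, -0.04711136, -0.00893504]), 'opening': 0.09155838576785323}
```

View pics/scene0.png

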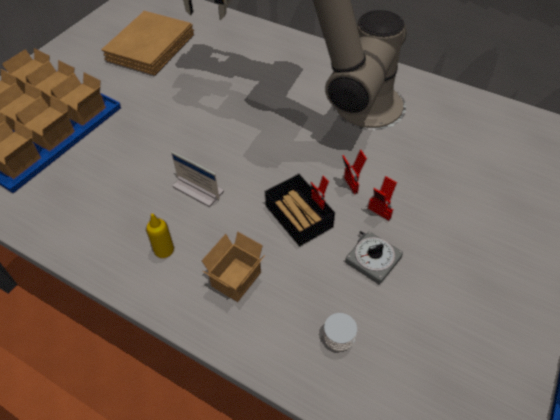

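View pics/top0.png

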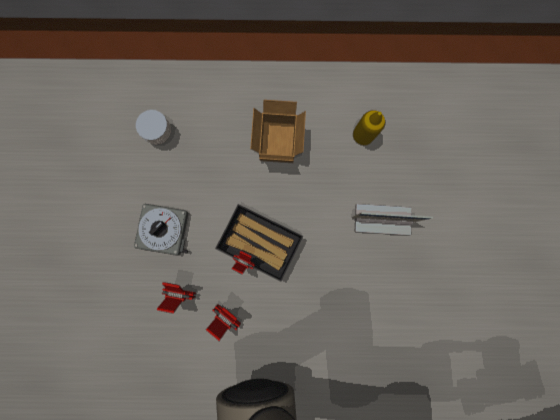

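View pics/wrist0.png

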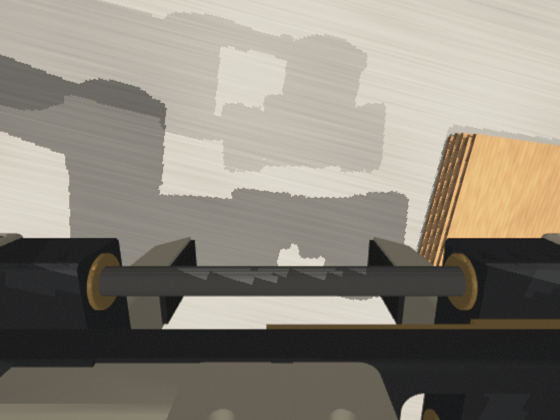

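The scene shows the counter at about (160,229) in the top view, the clip on the caddy at (243,262), two larger clips at (175,297) and (224,321), and the card at (385,218). I'll zoom in on these.

```bash
python3 - <<'E'
import cv2,numpy as np
t=cv2.imread("pics/top0.png")
def z(im,x0,y0,x1,y1,f): return cv2.resize(im[y0:y1,x0:x1],None,fx=f,fy=f,interpolation=cv2.INTER_CUBIC)
a=z(t,125,190,205,270,5); b=z(t,205,195,315,285,4)
c=np.zeros((400,850,3),np.uint8); c[:400,:400]=a; c[:360,410:850]=b
cv2.imwrite("pics/z1.png",c[:,:800])
cv2.imwrite("pics/z2.png",np.hstack([z(t,340,180,440,260,4),z(cv2.imread("pics/scene0.png"),280,150,380,230,4)]))
cv2.imwrite("pics/z3.png",z(cv2.imread("pics/scene0.png"),330,220,420,290,6))
E
```

```text
(no output)
```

View pics/z1.png

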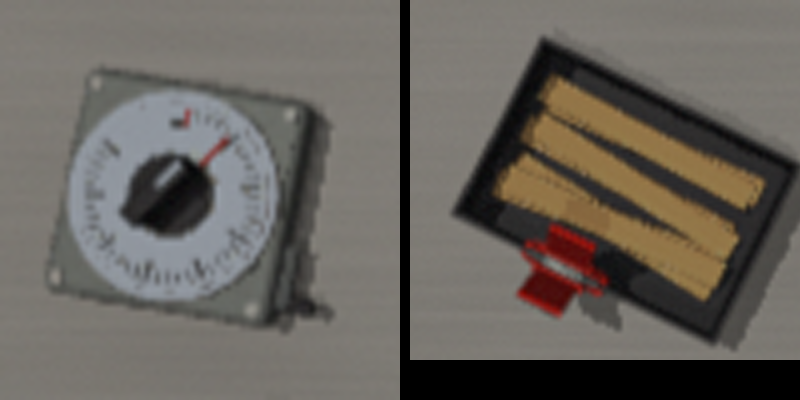

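View pics/z2.png

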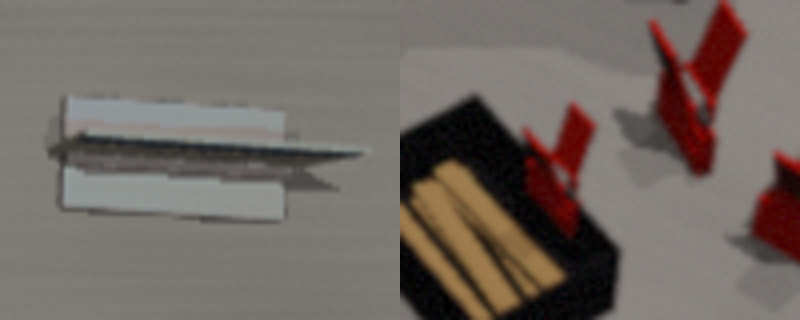

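View pics/z3.png

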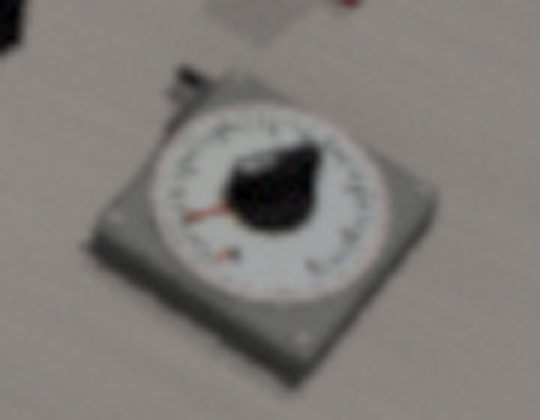

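```bash
cat > h.py <<'E'
import cv2,numpy as np
def load(n): return dict(np.load(n+".npz"))
def F(c): return 210/np.tan(np.radians(float(c["fov_y"]))/2)
def ray(c,u,v):
    d=np.array([(u-c["cx"])/F(c),(v-c["cy"])/F(c),1.0]); M=c["cam_to_world"]; return M[:3,3],M[:3,:3]@d
def onz(c,u,v,z):
    o,d=ray(c,u,v); return o+d*(z-o[2])/d[2]
def cloud(c):
    v,u=np.mgrid[:420,:560]; Z=c["z_map"].astype(float)
    P=np.stack([(u-c["cx"])/F(c)*Z,(v-c["cy"])/F(c)*Z,Z],-1)
    M=c["cam_to_world"]; W=P@M[:3,:3].T+M[:3,3]; W[Z==0]=np.nan; return W
def proj(c,p):
    M=c["cam_to_world"]; q=M[:3,:3].T@(np.asarray(p)-M[:3,3]); return q[0]/q[2]*F(c)+c["cx"],q[1]/q[2]*F(c)+c["cy"]
def red(im):
    i=im.astype(int); return (i[...,0]>90)&(i[...,1]<0.45*i[...,0])&(i[...,2]<0.45*i[...,0])
E
python3 - <<'E'
from h import *
for n in ["top0","scene0"]:
    c=load(n); W=cloud(c); im=c["image"]; 
    m=red(im); k,l,s,ce=cv2.connectedComponentsWithStats(m.astype(np.uint8))
    for i in range(1,k):
        if s[i,4]<3: continue
        p=W[l==i]; 
        if np.nanmax(p[:,0])>0.9: continue
        print(n,"red",s[i],ce[i].round(1),np.nanmin(p,0).round(3),np.nanmax(p,0).round(3),np.nanmean(p,0).round(3))
    # card: points z 0.08..0.115 in region
    g=(W[...,2]>0.05)&(W[...,2]<0.12)&(W[...,0]<0.65)&(W[...,0]>0.3)&(W[...,1]<-0.15)&(W[...,1]>-0.4)
    p=W[g]; print("card",len(p),p.min(0),p.max(0))
    if len(p)>5: 
        l=cv2.fitLine(p[:,:2].astype(np.float32),cv2.DIST_HUBER,0,.01,.01).ravel(); print(l, np.percentile(p[:,2],95))
    # caddy rim
    g=(W[...,2]>0.058)&(W[...,2]<0.069)&(abs(W[...,0]-0.4)<0.15)&(abs(W[...,1]-0.03)<0.12)&(im.max(-1)<60)
    p=W[g]; print("rim",len(p),cv2.minAreaRect(p[:,:2].astype(np.float32)))
    # counter
    g=(W[...,2]>0.028)&(W[...,2]<0.04)&(abs(W[...,0]-0.43)<0.12)&(abs(W[...,1]-0.21)<0.09)
    p=W[g]; print("counter",len(p),cv2.minAreaRect(p[:,:2].astype(np.float32)),np.median(p[:,2]))
    g=(W[...,2]>0.056)&(W[...,2]<0.07)&(abs(W[...,0]-0.43)<0.1)&(abs(W[...,1]-0.21)<0.07)
    p=W[g]; print("knob",len(p),p.mean(0),cv2.minAreaRect(p[:,:2].astype(np.float32)),p[:,2].max())
E
```

```text
top0 red [240 251  11   7  32] [245.2 253.8] [0.467 0.04  0.001] [0.48  0.066 0.12 ] [0.474 0.051 0.099]
top0 red [234 255  20  11  40] [243.8 259.7] [0.45  0.036 0.003] [0.471 0.084 0.091] [0.461 0.056 0.071]
top0 red [233 258  15  10  24] [240.4 263.1] [0.446 0.048 0.062] [0.464 0.08  0.079] [0.454 0.063 0.074]
top0 red [232 267  11   7  26] [237.2 270.1] [0.435 0.056 0.113] [0.447 0.076 0.119] [0.441 0.066 0.117]
top0 red [249 267   4   2   6] [250.8 267.3] [0.443 0.038 0.06 ] [0.446 0.045 0.075] [0.445 0.041 0.065]
top0 red [162 283  18   5  49] [170.7 284.9] [0.406 0.182 0.112] [0.414 0.217 0.119] [0.41  0.199 0.116]
top0 red [163 289  22   6  44] [173.5 291.1] [0.386 0.184 0.038] [0.398 0.235 0.075] [0.392 0.207 0.06 ]
top0 red [189 292   4   4  13] [190.6 293.8] [0.382 0.17  0.026] [0.388 0.178 0.042] [0.385 0.174 0.037]
top0 red [165 294  19   7  45] [173.4 297.4] [0.374 0.185 0.003] [0.384 0.24  0.067] [0.379 0.207 0.058]
top0 red [189 297   3   3   8] [190.1 297.9] [0.374 0.172 0.029] [0.378 0.178 0.042] [0.376 0.175 0.038]
top0 red [157 307  17   6  47] [165.2 309.7] [0.35
[... 2223 characters left out ...]
.23  0.04 ]
scene0 red [384 212   5   4  12] [386.  213.5] [0.395 0.219 0.021] [0.401 0.231 0.034] [0.398 0.226 0.026]
card 663 [ 0.55172626 -0.33969143  0.05017739] [ 0.56790423 -0.18835164  0.11668387]
[ 0.0559088   0.99843585  0.5599457  -0.26076123] 0.11134560526127317
rim 198 ((0.4523167312145233, 0.04959067702293396), (0.16234634816646576, 0.22578337788581848), 63.54436111450195)
counter 778 ((0.44695955514907837, 0.21904823184013367), (0.25011733174324036, 0.11431591957807541), 22.72230339050293) 0.03453046748642585
knob 102 [0.43575333 0.22712376 0.0621685 ] ((0.4503442347049713, 0.23298698663711548), (0.16511937975883484, 0.046020954847335815), 23.96898078918457) 0.06957918873311053
```

```bash
python3 - <<'E'
from h import *
c=load("top0"); W=cloud(c); im=c["image"].astype(int)
sub=np.zeros((420,560),bool); sub[195:265,128:196]=1
g=sub&(W[...,2]>0.028)&(W[...,2]<0.0415)
r=cv2.minAreaRect(W[g][:,:2].astype(np.float32)); print("counter",g.sum(),r)
wh=sub&(im.min(-1)>125)&(W[...,2]>.03)&(W[...,2]<.04)
print("dial ellipse",cv2.minEnclosingCircle(W[wh][:,:2].astype(np.float32)))
g=sub&(W[...,2]>0.054)&(W[...,2]<0.07)
p=W[g];print("knob",g.sum(),p.mean(0),p.max(0),cv2.minAreaRect(p[:,:2].astype(np.float32)),cv2.fitLine(p[:,:2].astype(np.float32),2,0,.01,.01).ravel())
rr=im[...,0]-im[...,1]; g=sub&(rr>25)
for v,u in np.argwhere(g): print(u,v,rr[v,u],onz(c,u,v,.036)[:2].round(4),end="; ")
# caddy rim
print()
sub=np.zeros((420,560),bool); sub[200:285,212:305]=1
g=sub&(W[...,2]>0.059)&(W[...,2]<0.07)&(im.max(-1)<70)
print("caddy",cv2.minAreaRect(W[g][:,:2].astype(np.float32)))
E
```

```text
counter 1713 ((0.5276787877082825, 0.2504110336303711), (0.10249479115009308, 0.10197575390338898), 80.58013916015625)
dial ellipse ((0.5286063551902771, 0.2513214945793152), 0.06370274722576141)
knob 101 [0.52800657 0.25015463 0.06277282] [0.54335309 0.26459767 0.06826893] ((0.5281472206115723, 0.2509514093399048), (0.011438693851232529, 0.035618338733911514), 47.979061126708984) [ 0.72641575 -0.6872555   0.52800655  0.2501546 ]
162 212 53 [0.566  0.2457]; 162 213 56 [0.5637 0.2456]; 162 214 46 [0.5614 0.2455]; 169 218 60 [0.5525 0.2293]; 170 218 37 [0.5525 0.2271]; 168 219 59 [0.5502 0.2315]; 169 219 38 [0.5502 0.2292]; 167 220 57 [0.5479 0.2337]; 168 220 34 [0.5479 0.2314]; 166 221 59 [0.5456 0.2358]; 167 221 32 [0.5457 0.2336]; 165 222 48 [0.5433 0.238 ]; 166 222 41 [0.5434 0.2357]; 
caddy ((0.49855729937553406, 0.024055838584899902), (0.15903137624263763, 0.11145693063735962), 63.95101547241211)
```

```bash
cat > mv.py <<'E'
import sys,numpy as np
from scipy.spatial.transform import Rotation as R
from cell import robot
s=robot.observe(); p=s["tool_pos"]; r=R.from_euler("xyz",s["tool_rot"])
def go(x,y,z,yawdeg,cur=None):
    """row numbers from the current pose to a pointing-down target"""
    cp,cr=(p,r) if cur is None else (np.array(cur[:3]),R.from_euler("xyz",[np.pi,0,np.radians(cur[3])]))
    t=R.from_euler("xyz",[np.pi,0,np.radians(yawdeg)])
    w=(cr.inv()*t).as_rotvec()/(np.pi/2); d=cr.inv().apply(np.array([x,y,z])-cp)/0.3
    return w.round(3),d.round(3)
def st():
    print("t",round(s["time"],2),"p",p.round(4),"rpy deg",np.degrees(s["tool_rot"]).round(2),"F",s["contact_force"].round(2),"T",s["torque"].round(3),"op",round(s["opening"],4),"q",s["qpos"].round(2))
E
python3 - <<'E'
from mv import *
st()
print(go(.38,-.34,.227,60))
print(go(.48,-.08,.2,110,(.38,-.34,.227,60)))
print(go(.528,.2,.18,137,(.48,-.08,.2,110)))
E
```

```text
t 0.15 p [ 0.1232 -0.5101  0.2262] rpy deg [-1.7994e+02 -1.0000e-02  1.3570e+01] F [-0.26  0.61  0.74] T [-0.003 -0.047 -0.009] op 0.0916 q [-1.48  0.34  1.52  0.    1.28 -0.15]
(array([-0.001, -0.   , -0.516]), array([ 0.965, -0.35 , -0.002]))
(array([-0.   ,  0.   , -0.556]), array([ 0.917, -0.145,  0.09 ]))
(array([ 0. ,  0. , -0.3]), array([0.822, 0.47 , 0.067]))
```

arm_command([
  [[0,0,-0.516,0.965,-0.35,0,1],[0,0,-0.516,0.965,-0.35,0,1],[0,0,-0.516,0.965,-0.35,0,1],[0,0,-0.516,0.965,-0.35,0,1],[0,0,-0.516,0.965,-0.35,0,1],[0,0,-0.516,0.965,-0.35,0,1],[0,0,-0.516,0.965,-0.35,0,1],[0,0,-0.516,0.965,-0.35,0,1]],
])

```text
time: 0.95
tool_pos: [0.3809, -0.3393, 0.2264]
tool_rot: [-3.141, 0.0, 1.05]
contact_force: [-0.4, -0.2, 0.3]
opening: 0.0918
```

```bash
python3 - <<'E'
from mv import *
st()
print(go(.48,-.08,.2,110))
E
```

```text
t 0.95 p [ 0.3809 -0.3393  0.2264] rpy deg [-179.96    0.     60.17] F [-0.42 -0.15  0.28] T [-0.03  -0.079 -0.031] op 0.0918 q [-0.88  0.32  1.56 -0.    1.26 -0.36]
(array([-0.   , -0.   , -0.554]), array([ 0.914, -0.143,  0.088]))
```

arm_command([
  [[0,0,-0.554,0.914,-0.143,0.088,1],[0,0,-0.554,0.914,-0.143,0.088,1],[0,0,-0.554,0.914,-0.143,0.088,1],[0,0,-0.554,0.914,-0.143,0.088,1],[0,0,-0.554,0.914,-0.143,0.088,1],[0,0,-0.554,0.914,-0.143,0.088,1],[0,0,-0.554,0.914,-0.143,0.088,1]],
])

```text
time: 1.65
tool_pos: [0.4799, -0.08, 0.1998]
tool_rot: [-3.141, -0.001, 1.922]
contact_force: [-0.7, -0.5, -0.3]
opening: 0.0915
```

```bash
python3 - <<'E'
from mv import *
st()
print(go(.528,.2,.17,137))
E
```

```text
t 1.65 p [ 0.4799 -0.08    0.1998] rpy deg [-1.7996e+02 -5.0000e-02  1.1011e+02] F [-0.68 -0.51 -0.26] T [-0.084 -0.171 -0.02 ] op 0.0915 q [-0.32  0.3   1.67  0.    1.18 -0.67]
(array([-0.   , -0.001, -0.299]), array([0.821, 0.472, 0.1  ]))
```

arm_command([
  [[0,0,-0.299,0.821,0.472,0.1,1],[0,0,-0.299,0.821,0.472,0.1,1],[0,0,-0.299,0.821,0.472,0.1,1],[0,0,-0.299,0.821,0.472,0.1,1],[0,0,-0.299,0.821,0.472,0.1,1],[0,0,-0.299,0.821,0.472,0.1,1],[0,0,-0.299,0.821,0.472,0.1,1]],
])

```text
time: 2.35
tool_pos: [0.5299, 0.1997, 0.1694]
tool_rot: [-3.141, -0.001, 2.387]
contact_force: [0.1, -0.8, 0.4]
opening: 0.0917
```

```bash
python3 - <<'E'
from mv import *
import cv2
st()
print(go(.528,.2505,.11,137))
c=robot.read_camera("wrist"); np.savez("w1.npz",**c); cv2.imwrite("pics/w1.png",c["image"][:,:,::-1])
E
```

```text
t 2.35 p [0.5299 0.1997 0.1694] rpy deg [-1.7998e+02 -4.0000e-02  1.3678e+02] F [ 0.11 -0.78  0.44] T [-0.005 -0.119  0.007] op 0.0917 q [ 0.22  0.47  1.49  0.    1.18 -0.59]
(array([-0.   , -0.   , -0.002]), array([0.12 , 0.119, 0.198]))
```

View pics/w1.png

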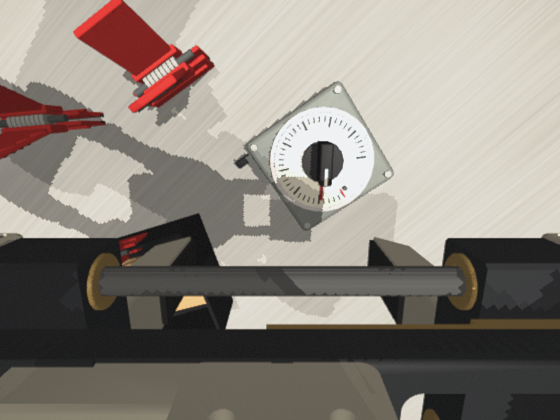

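The wrist view shows the dial at (322,161), with the knob pointing down at (322,190) and the zero mark at (345,190). I'll measure the knob here.

```bash
python3 - <<'E'
from h import *
c=load("w1"); W=cloud(c); im=c["image"].astype(int)
sub=np.zeros((420,560),bool); sub[80:232,240:400]=1
g=sub&(W[...,2]>0.056)&(W[...,2]<0.07); p=W[g]
print("knob",g.sum(),p.mean(0),cv2.minAreaRect(p[:,:2].astype(np.float32)))
g=sub&(W[...,2]>0.030)&(W[...,2]<0.04); print("counter",cv2.minAreaRect(W[g][:,:2].astype(np.float32)))
rr=im[...,0]-np.maximum(im[...,1],im[...,2]); g=(sub&(rr>50)).astype(np.uint8)
k,l,s,ce=cv2.connectedComponentsWithStats(g)
for i in range(1,k):
    if s[i,4]>4:
        q=onz(c,*ce[i],.036); d=q[:2]-[.528,.2505]; print(ce[i],s[i,4],q.round(4),np.degrees(np.arctan2(d[1],d[0])),np.linalg.norm(d))
E
```

```text
knob 611 [0.5282045  0.25192694 0.06477588] ((0.5289065837860107, 0.25195610523223877), (0.011105615645647049, 0.035637613385915756), 46.20673370361328)
counter ((0.5288125276565552, 0.2519603967666626), (0.10107777267694473, 0.1008574590086937), 80.73139190673828)
[320.75    192.15625] 32 [0.5501 0.2323 0.036 ] -39.47559346053377 0.02866860340243473
[341.86666667 192.4       ] 15 [0.5639 0.2465 0.036 ] -6.292718286415879 0.03608485484353928
```

```bash
python3 - <<'E'
from mv import *
print(go(.5286,.2514,.11,136.5),go(.5286,.2514,.044,136.5))
E
```

```text
(array([-0.001, -0.   ,  0.003]), array([0.125, 0.128, 0.199])) (array([-0.001, -0.   ,  0.003]), array([0.125, 0.128, 0.419]))
```

arm_command([
  [[0,0,0.003,0.125,0.128,0.1,0.2],[0,0,0.003,0.125,0.128,0.199,-0.2],[0,0,0.003,0.125,0.128,0.26,-0.2],[0,0,0.003,0.125,0.128,0.36,-0.2],[0,0,0.003,0.125,0.128,0.418,-0.2],[0,0,0.003,0.125,0.128,0.418,-0.2],[0,0,0.003,0.125,0.128,0.418,-0.2]],
])

```text
time: 3.1
tool_pos: [0.5292, 0.2499, 0.0455]
tool_rot: [-3.141, 0.0, 2.38]
contact_force: [0.7, 0.7, 0.3]
opening: 0.0406
```

arm_command([
  [[0,0,0,0,0,0,-1],[0,0,0,0,0,0,-1],[0,0,0,0,0,0,-1],[0,0,0,0,0,0,-1],[0,0,0,0,0,0,-1]],
], grip_force=15)

```text
time: 3.6
tool_pos: [0.5283, 0.2517, 0.0456]
tool_rot: [-3.141, 0.001, 2.383]
contact_force: [-2.0, -2.6, 6.1]
opening: 0.0112
```

```bash
python3 - <<'E'
from mv import *
st()
E
```

```text
t 3.6 p [0.5283 0.2517 0.0456] rpy deg [-1.7998e+02  3.0000e-02  1.3653e+02] F [-1.98 -2.62  6.12] T [-0.59   0.18  -0.007] op 0.0112 q [ 0.31  0.64  1.57 -0.    0.93 -0.5 ]
```

arm_command([
  [[0,0,0,0,0,-0.007,-1],[0,0,-0.05,0,0,-0.007,-1],[0,0,-0.1,0,0,-0.007,-1],[0,0,-0.15,0,0,-0.007,-1],[0,0,-0.2,0,0,-0.007,-1],[0,0,-0.25,0,0,-0.007,-1],[0,0,-0.3,0,0,-0.007,-1],[0,0,-0.33,0,0,-0.007,-1]],
], grip_force=20)

```text
time: 4.4
tool_pos: [0.528, 0.2513, 0.0457]
tool_rot: [-3.14, -0.001, 2.904]
contact_force: [1.4, -3.5, -8.8]
opening: 0.0109
```

```bash
python3 - <<'E'
from mv import *
st()
E
```

```text
t 4.4 p [0.528  0.2513 0.0457] rpy deg [-1.7990e+02 -7.0000e-02  1.6637e+02] F [ 1.37 -3.51 -8.85] T [-0.447 -0.649 -0.036] op 0.0109 q [ 0.31  0.64  1.57 -0.    0.93 -1.02]
```

arm_command([
  [[0,0,-0.02,0,0,0.004,-1],[0,0,-0.035,0,0,0.004,-1],[0,0,-0.035,0,0,0.004,-1]],
])

```text
time: 4.7
tool_pos: [0.528, 0.2513, 0.0456]
tool_rot: [-3.14, -0.001, 2.956]
contact_force: [-0.8, -4.9, 0.4]
opening: 0.0108
```

```bash
python3 - <<'E'
from mv import *
st()
E
```

```text
t 4.7 p [0.528  0.2513 0.0456] rpy deg [-1.7992e+02 -4.0000e-02  1.6939e+02] F [-0.8  -4.9   0.35] T [-0.86  -0.052  0.042] op 0.0108 q [ 0.31  0.64  1.57 -0.    0.93 -1.07]
```

arm_command([
  [[0,0,-0.015,0,0,0,-1],[0,0,-0.015,0,0,0,-1]],
])

```text
time: 4.9
tool_pos: [0.528, 0.2513, 0.0456]
tool_rot: [-3.14, -0.001, 2.98]
contact_force: [-1.3, -5.6, 0.3]
opening: 0.011
```

```bash
python3 - <<'E'
from mv import *
st()
E
```

```text
t 4.9 p [0.528  0.2513 0.0456] rpy deg [-1.7992e+02 -4.0000e-02  1.7073e+02] F [-1.28 -5.58  0.34] T [-0.88  -0.094  0.01 ] op 0.011 q [ 0.31  0.64  1.57 -0.    0.93 -1.09]
```

arm_command([
  [[0,0,-0.015,0,0,0,-1],[0,0,-0.015,0,0,0,-1]],
])

```text
time: 5.1
tool_pos: [0.528, 0.2513, 0.0456]
tool_rot: [-3.14, -0.001, 3.003]
contact_force: [-1.9, -5.2, 0.1]
opening: 0.0109
```

```bash
python3 - <<'E'
from mv import *
st()
E
```

```text
t 5.1 p [0.528  0.2513 0.0456] rpy deg [-1.7993e+02 -5.0000e-02  1.7204e+02] F [-1.86 -5.17  0.12] T [-0.882 -0.035 -0.273] op 0.0109 q [ 0.31  0.64  1.57 -0.    0.93 -1.12]
```

arm_command([
  [[0,0,-0.012,0,0,0,-1],[0,0,-0.012,0,0,0,-1]],
])

```text
time: 5.3
tool_pos: [0.528, 0.2513, 0.0456]
tool_rot: [-3.14, -0.001, 3.021]
contact_force: [-0.2, -5.0, 0.0]
opening: 0.0109
```

```bash
python3 - <<'E'
from mv import *
st()
E
```

```text
t 5.3 p [0.528  0.2513 0.0456] rpy deg [-1.7994e+02 -5.0000e-02  1.7309e+02] F [-0.16 -5.01  0.02] T [-0.893 -0.088 -0.419] op 0.0109 q [ 0.31  0.64  1.57 -0.    0.93 -1.14]
```

arm_command([
  [[0,0,0,0,0,0,0],[0,0,0,0,0,0,0],[0,0,0,0,0,0,0],[0,0,0,0,0,-0.15,0],[0,0,0,0,0,-0.3,0],[0,0,0,0,0,-0.42,0],[0,0,0,-0.17,0,-0.42,0],[0,0,0,-0.17,0,-0.42,0]],
])

```text
time: 6.1
tool_pos: [0.5836, 0.2454, 0.173]
tool_rot: [3.14, 0.006, 3.02]
contact_force: [-0.2, 0.0, -0.4]
opening: 0.0459
```

```bash
python3 - <<'E'
from mv import *
import cv2
st()
for n in ["wrist","top"]:
    c=robot.read_camera(n); np.savez(n+"2.npz",**c); cv2.imwrite(f"pics/{n}2.png",c["image"][:,:,::-1])
E
```

```text
t 6.1 p [0.5836 0.2454 0.173 ] rpy deg [179.9    0.36 173.06] F [-0.22  0.01 -0.43] T [ 0.14  -0.176 -0.02 ] op 0.0459 q [ 0.28  0.58  1.29 -0.    1.27 -1.17]
```

View pics/wrist2.png

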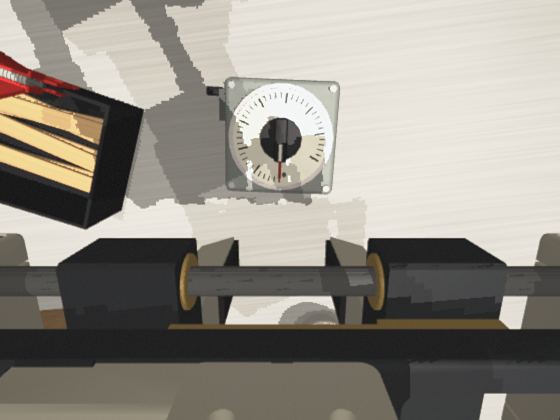

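The pointer now lies over the zero mark at (280,175). I'll check its angle numerically and plan the clip approach.

```bash
python3 - <<'E'
from h import *
c=load("wrist2"); W=cloud(c)
sub=np.zeros((420,560),bool); sub[70:200,220:345]=1
g=sub&(W[...,2]>0.056)&(W[...,2]<0.07); p=W[g]
print("knob",g.sum(),cv2.minAreaRect(p[:,:2].astype(np.float32)))
g=sub&(W[...,2]>0.030)&(W[...,2]<0.04); print("counter",cv2.minAreaRect(W[g][:,:2].astype(np.float32)))
from mv import go
print(go(.53,.06,.20,154))
print(go(.53,.06,.20,64))
E
```

```text
knob 593 ((0.5292330980300903, 0.2520415782928467), (0.010967734269797802, 0.03575221821665764), 80.88460540771484)
counter ((0.529215395450592, 0.2522386312484741), (0.10077659785747528, 0.10131601244211197), 80.67088317871094)
(array([-0.   , -0.   ,  0.212]), array([ 0.089, -0.634, -0.096]))
(array([-1.000e-03, -0.000e+00,  1.212e+00]), array([ 0.089, -0.634, -0.096]))
```

```bash
python3 - <<'E'
from mv import *
print(go(.48,.12,.2,105))
print(go(.43,-.01,.2,64,(.48,.12,.2,105)))
E
```

```text
(array([-0.   , -0.   ,  0.757]), array([ 0.278, -0.456, -0.096]))
(array([-0.   , -0.   ,  0.456]), array([-0.375, -0.273, -0.   ]))
```

arm_command([
  [[0,0,0.757,0.278,-0.456,-0.096,0.2],[0,0,0.757,0.278,-0.456,-0.096,0.2],[0,0,0.757,0.278,-0.456,-0.096,0.2],[0,0,0.757,0.278,-0.456,-0.096,0.2],[0,0,0.757,0.278,-0.456,-0.096,0.2],[0,0,0.757,0.278,-0.456,-0.096,0.2],[0,0,0.757,0.278,-0.456,-0.096,0.2],[0,0,0.757,0.278,-0.456,-0.096,0.2]],
])

```text
time: 7.0
tool_pos: [0.4785, 0.1204, 0.2002]
tool_rot: [-3.14, -0.0, 1.827]
contact_force: [0.2, 0.3, 0.4]
opening: 0.0551
```

arm_command([
  [[0,0,0.456,-0.375,-0.273,0,0.2],[0,0,0.456,-0.375,-0.273,0,0.2],[0,0,0.456,-0.375,-0.273,0,0.2],[0,0,0.456,-0.375,-0.273,0,0.2],[0,0,0.456,-0.375,-0.273,0,0.2],[0,0,0.456,-0.375,-0.273,0,0.2],[0,0,0.456,-0.375,-0.273,0,0.2]],
])

```text
time: 7.7
tool_pos: [0.4292, -0.0093, 0.2004]
tool_rot: [-3.141, 0.0, 1.12]
contact_force: [-0.1, 0.0, 0.2]
opening: 0.0551
```

```bash
python3 - <<'E'
from mv import *
import cv2
st()
c=robot.read_camera("wrist"); np.savez("w3.npz",**c); cv2.imwrite("pics/w3.png",c["image"][:,:,::-1])
E
```

```text
t 7.7 p [ 0.4292 -0.0093  0.2004] rpy deg [-179.97    0.     64.19] F [-0.13  0.04  0.23] T [-0.007 -0.076  0.025] op 0.0551 q [-0.2   0.19  1.81  0.    1.14  0.25]
```

View pics/w3.png

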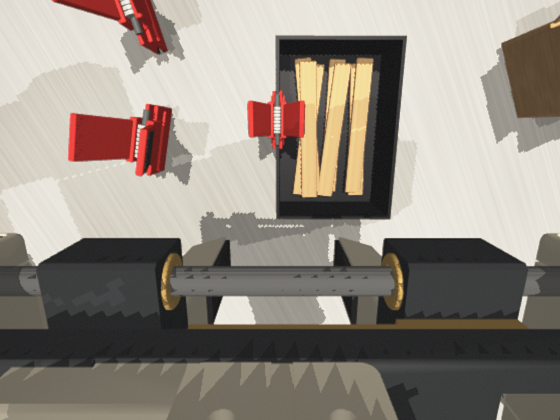

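The clip is at (277,119), its wings at (259,117) and (295,117), aligned with the caddy wall at x≈277.

```bash
python3 - <<'E'
from h import *
from mv import go
c=load("w3"); W=cloud(c); im=c["image"]
sub=np.zeros((420,560),bool); sub[85:160,240:312]=1
m=sub&red(im)
a=np.radians(64); ux=np.array([np.sin(a),-np.cos(a)]); uy=np.array([np.cos(a),np.sin(a)])
for lo,hi in((.113,.125),(.10,.112),(.085,.125)):
    p=W[m&(W[...,2]>lo)&(W[...,2]<hi)]; x=p[:,:2]@ux; y=p[:,:2]@uy
    mid=(x.min()+x.max())/2
    print(lo,len(p),"x",x.min(),x.max(),"mid",mid,"wing y",[(y[s].min().round(4),y[s].max().round(4)) for s in (x<mid,x>mid)])
    xm,ym=mid,np.mean([(y[s].min()+y[s].max())/2 for s in (x<mid,x>mid)]); print("xy",xm*ux+ym*uy, "zmax",p[:,2].max())
subc=np.zeros((420,560),bool); subc[25:230,265:415]=1
g=subc&(W[...,2]>0.058)&(W[...,2]<0.07)&(im.max(-1)<80); r=cv2.minAreaRect(W[g][:,:2].astype(np.float32)); print(r)
x=W[g][:,:2]@ux; print("caddy x",x.min(),x.max())
E
```

```text
0.113 531 x 0.36474694321411005 0.4057065161208939 mid 0.385226729667502 wing y [(np.float64(0.2408), np.float64(0.2654)), (np.float64(0.2408), np.float64(0.2655))]
xy [0.45720684 0.0586445 ] zmax 0.12104462083243472
0.1 361 x 0.369513313151925 0.40006517585474705 mid 0.384789244503336 wing y [(np.float64(0.2411), np.float64(0.2653)), (np.float64(0.2404), np.float64(0.2657))]
xy [0.45681356 0.05883613] zmax 0.11199989197896681
0.085 1308 x 0.36474694321411005 0.4057065161208939 mid 0.385226729667502 wing y [(np.float64(0.2408), np.float64(0.2654)), (np.float64(0.2404), np.float64(0.2659))]
xy [0.45721222 0.05865553] zmax 0.12104462083243472
((0.5003785490989685, 0.024339690804481506), (0.15842792391777039, 0.10806401073932648), 64.03313446044922)
caddy x 0.38507940663082213 0.49313984562097585
```

```bash
python3 - <<'E'
from mv import *
print(go(.4571,.0587,.15,64),go(.4571,.0587,.088,64))
E
```

```text
(array([-0.   ,  0.   ,  0.002]), array([ 0.244, -0.015,  0.168])) (array([-0.   ,  0.   ,  0.002]), array([ 0.244, -0.015,  0.375]))
```

arm_command([
  [[0,0,0.002,0.15,-0.015,0,0.35],[0,0,0.002,0.244,-0.015,0.05,0.35],[0,0,0.002,0.244,-0.015,0.168,0.35],[0,0,0.002,0.244,-0.015,0.168,0.35],[0,0,0.002,0.244,-0.015,0.27,0.35],[0,0,0.002,0.244,-0.015,0.375,0.35],[0,0,0.002,0.244,-0.015,0.375,0.35],[0,0,0.002,0.244,-0.015,0.375,0.35]],
])

```text
time: 8.55
tool_pos: [0.4582, 0.0577, 0.0892]
tool_rot: [-3.142, 0.0, 1.114]
contact_force: [1.4, -0.4, 0.2]
opening: 0.0622
```

```bash
python3 - <<'E'
from mv import *
import cv2
st()
print(go(.4571,.0587,.088,64))
c=robot.read_camera("wrist"); np.savez("w4.npz",**c); cv2.imwrite("pics/w4.png",c["image"][:,:,::-1])
E
```

```text
t 8.55 p [0.4582 0.0577 0.0892] rpy deg [-1.800e+02  1.000e-02  6.381e+01] F [ 1.4  -0.43  0.18] T [-0.047 -0.083  0.014] op 0.0622 q [-0.04  0.4   1.88 -0.    0.86  0.42]
(array([-0.   ,  0.   , -0.002]), array([ 0.001, -0.005,  0.004]))
```

View pics/w4.png

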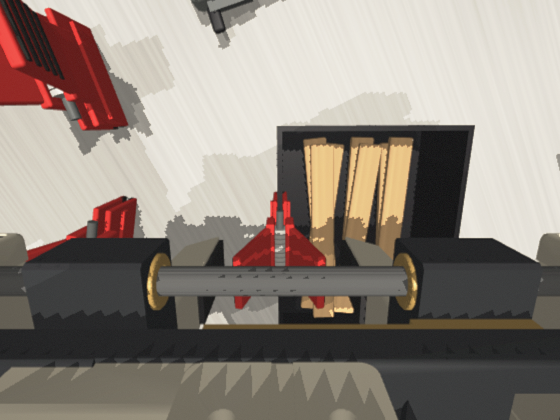

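The clip at (280,275) lies between the pads. Now I'll squeeze.

arm_command([
  [[0,0,0,0,0,0,0],[0,0,0,0,0,0,-0.3],[0,0,0,0,0,0,-0.5],[0,0,0,0,0,0,-1],[0,0,0,0,0,0,-1],[0,0,0,0,0,0,-1],[0,0,0,0,0,0,-1]],
], grip_force=28)

```text
time: 9.3
tool_pos: [0.4568, 0.059, 0.0899]
tool_rot: [-3.139, -0.001, 1.113]
contact_force: [-10.7, 8.0, 25.0]
opening: 0.0133
```

```bash
python3 - <<'E'
from mv import *
import cv2
st()
c=robot.read_camera("wrist"); np.savez("w5.npz",**c); cv2.imwrite("pics/w5.png",c["image"][:,:,::-1])
c=robot.read_camera("scene"); cv2.imwrite("pics/s5.png",cv2.resize(c["image"][130:250,240:400,::-1],None,fx=5,fy=5,interpolation=cv2.INTER_CUBIC))
E
```

```text
t 9.3 p [0.4568 0.059  0.0899] rpy deg [-1.7985e+02 -6.0000e-02  6.3750e+01] F [-10.73   8.02  24.95] T [ 1.577  1.963 -0.016] op 0.0133 q [-0.04  0.4   1.88  0.    0.87  0.42]
```

View pics/w5.png

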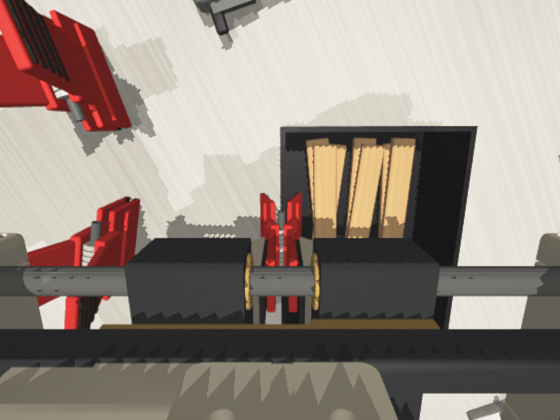

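View pics/s5.png

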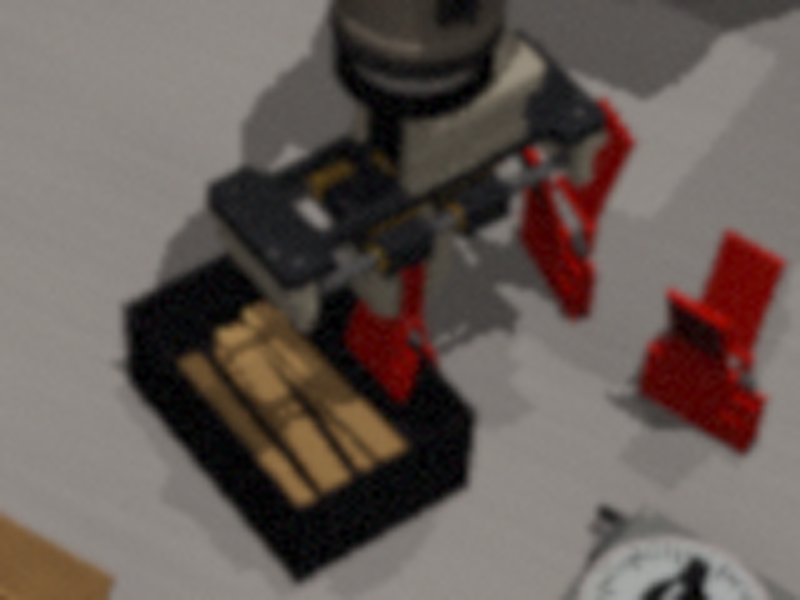

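arm_command([
  [[0,0,0,0,0,-0.01,-1],[0,0,0,0,0,-0.03,-1],[0,0,0,0,0,-0.07,-1],[0,0,0,0,0,-0.12,-1],[0,0,0,0,0,-0.18,-1],[0,0,0,0,0,-0.25,-1],[0,0,0,0,0,-0.32,-1],[0,0,0,0,0,-0.36,-1]],
])

```text
time: 10.2
tool_pos: [0.4586, 0.0577, 0.1979]
tool_rot: [3.139, -0.001, 1.113]
contact_force: [0.2, -0.1, -1.1]
opening: 0.0138
```

```bash
python3 - <<'E'
from mv import *
import cv2
st()
c=robot.read_camera("wrist"); np.savez("w6.npz",**c); cv2.imwrite("pics/w6.png",c["image"][:,:,::-1])
c=robot.read_camera("scene"); np.savez("s6.npz",**c); cv2.imwrite("pics/s6.png",cv2.resize(c["image"][110:230,240:400,::-1],None,fx=5,fy=5,interpolation=cv2.INTER_CUBIC))
E
```

```text
t 10.2 p [0.4586 0.0577 0.1979] rpy deg [ 1.7987e+02 -4.0000e-02  6.3780e+01] F [ 0.18 -0.06 -1.15] T [-0.032 -0.011  0.008] op 0.0138 q [-0.04  0.25  1.74 -0.    1.15  0.42]
```

View pics/w6.png

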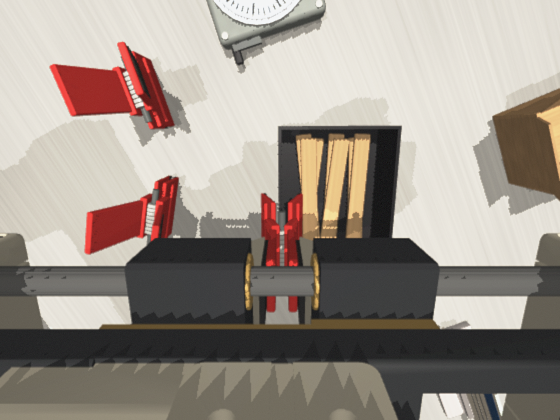

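View pics/s6.png

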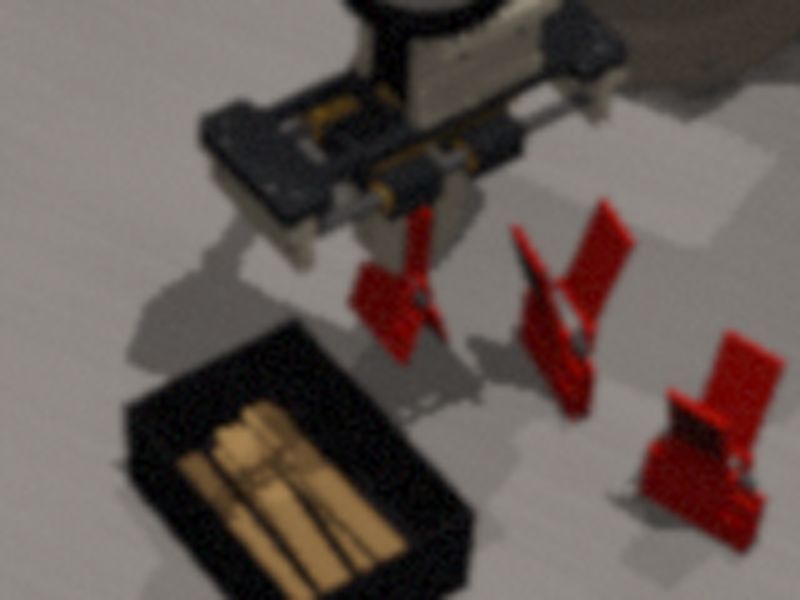

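The clip is clear of the wall, held with its wings parallel at 13.8 mm and jaws gaping. I'll measure the jaw tips in the hand and re-measure the card.

```bash
python3 - <<'E'
from h import *
from mv import p,r,st
st()
for n,box in(("w6",(185,300,250,315)),("s6",(148,185,305,335))):
    c=load(n); W=cloud(c); im=c["image"]
    sub=np.zeros((420,560),bool); sub[box[0]:box[1],box[2]:box[3]]=1
    q=W[sub&red(im)]; q=q[np.isfinite(q).all(1)]; t=r.inv().apply(q-p)
    t=t[(abs(t[:,1])<.03)&(abs(t[:,0])<.04)&(t[:,2]>-.04)&(t[:,2]<.08)]
    print(n,len(t),t.min(0).round(4),t.max(0).round(4))
    for lo in np.arange(-.02,.065,.01):
        s=t[(t[:,2]>=lo)&(t[:,2]<lo+.01)]
        if len(s)>2: print(round(lo,3),len(s),"x",s[:,0].min().round(4),s[:,0].max().round(4),"y",s[:,1].min().round(4),s[:,1].max().round(4))
from cell import robot
c=robot.read_camera("top"); np.savez("top7.npz",**c); cv2.imwrite("pics/top7.png",c["image"][:,:,::-1])
for n in("top7","s6","top0"):
    c=load(n); W=cloud(c)
    g=(W[...,2]>0.104)&(W[...,2]<0.118)&(W[...,0]<0.65)&(W[...,0]>0.48)&(W[...,1]<-0.15)&(W[...,1]>-0.4)
    q=W[g]; l=cv2.fitLine(q[:,:2].astype(np.float32),cv2.DIST_HUBER,0,.01,.01).ravel()
    d=l[:2]; s=(q[:,:2]-l[2:])@d; mid=l[2:]+d*(s.min()+s.max())/2
    print(n,len(q),"mid",mid,"len",np.ptp(s),"ang",np.degrees(np.arctan2(d[1],d[0])),"zmax",q[:,2].max(),"perp",np.percentile((q[:,:2]-l[2:])@[d[1],-d[0]],[0,50,100]).round(4))
E
```

```text
t 10.3 p [0.459  0.0577 0.1978] rpy deg [ 1.7979e+02 -8.0000e-02  6.3780e+01] F [ 0.12 -0.62  0.09] T [-0.    -0.068 -0.018] op 0.0136 q [-0.04  0.25  1.74 -0.    1.15  0.42]
w6 1924 [-0.0099 -0.0144 -0.0334] [0.0245 0.0127 0.0529]
-0.02 117 x 0.0102 0.0133 y -0.0075 0.0058
-0.01 123 x -0.0024 0.0131 y -0.0079 0.0059
0.0 114 x -0.0069 0.0143 y -0.0077 0.0061
0.01 384 x -0.0099 0.0149 y -0.0094 0.0077
0.02 351 x 0.0019 0.0245 y -0.0109 0.0086
0.03 330 x -0.0022 0.0244 y -0.013 0.0111
0.04 149 x -0.005 0.0244 y -0.0144 0.0126
0.05 9 x -0.0042 0.024 y 0.0109 0.0127
s6 72 [ 0.0043 -0.0065 -0.0331] [0.0251 0.017  0.0511]
0.0 4 x 0.0095 0.0115 y -0.003 0.007
0.01 16 x 0.0069 0.0149 y -0.0028 0.012
0.02 18 x 0.0076 0.0251 y -0.0025 0.01
0.03 17 x 0.0091 0.0249 y 0.0079 0.0153
0.04 13 x 0.0043 0.0232 y -0.0065 0.017
top7 142 mid [ 0.55638463 -0.26222822] len 0.148150610748904 ang 86.899765 zmax 0.11597660843036828 perp [-0.0017 -0.0001  0.0022]
s6 136 mid [ 0.55957139 -0.26339541] len 0.14764219687332372 ang 86.79873 zmax 0.1159630287997675 perp [-0.0048  0.      0.0044]
top0 143 mid [ 0.55640381 -0.2622026 ] len 0.147408702304817 ang 86.91902 zmax 0.11530508632341185 perp [-0.0015 -0.0001  0.0023]
```

```bash
python3 - <<'E'
from mv import *
print(go(.52,-.15,.235,75))
print(go(.552,-.335,.235,87,(.52,-.15,.235,75)))
E
```

```text
(array([ 0.001, -0.   , -0.125]), array([-0.53 ,  0.491, -0.127]))
(array([-0.   ,  0.   , -0.133]), array([-0.568,  0.263,  0.   ]))
```

View pics/top7.png

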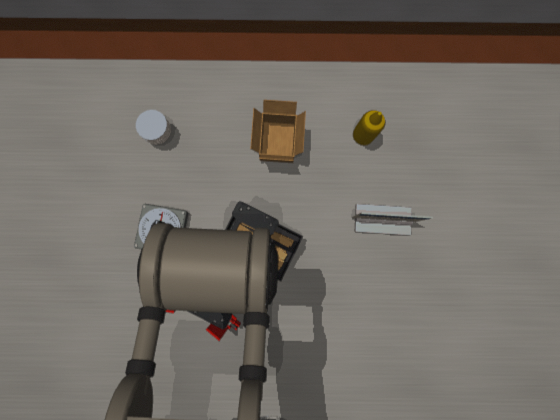

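The top view shows the card undisturbed at (392,216) and the bystanders unmoved. I'll carry the clip across.

arm_command([
  [[0,0,0,0,0,-0.127,-1],[0,0,-0.04,-0.12,0.11,-0.127,-1],[0,0,-0.08,-0.24,0.22,-0.127,-1],[0,0,-0.12,-0.36,0.33,-0.127,-1],[0,0,-0.125,-0.46,0.43,-0.127,-1],[0,0,-0.125,-0.53,0.491,-0.127,-1],[0,0,-0.125,-0.53,0.491,-0.127,-1]],
])

```text
time: 11.05
tool_pos: [0.5199, -0.1532, 0.2323]
tool_rot: [-3.14, 0.001, 1.306]
contact_force: [0.0, -0.0, -0.8]
opening: 0.0136
```

arm_command([
  [[0,0,-0.04,-0.1,0.05,0,-1],[0,0,-0.08,-0.22,0.1,0,-1],[0,0,-0.12,-0.34,0.15,0,-1],[0,0,-0.133,-0.46,0.21,0,-1],[0,0,-0.133,-0.568,0.263,0,-1],[0,0,-0.133,-0.568,0.263,0,-1],[0,0,-0.133,-0.568,0.263,0,-1]],
])

```text
time: 11.75
tool_pos: [0.5517, -0.3342, 0.2326]
tool_rot: [-3.139, -0.002, 1.518]
contact_force: [-0.1, 1.0, -1.1]
opening: 0.0136
```

```bash
python3 - <<'E'
from mv import *
from h import *
st()
c=robot.read_camera("wrist"); np.savez("w8.npz",**c); cv2.imwrite("pics/w8.png",c["image"][:,:,::-1])
W=cloud(c)
g=(W[...,2]>0.106)&(W[...,2]<0.118)&(W[...,0]<0.65)&(W[...,0]>0.48)&(W[...,1]<-0.15)&(W[...,1]>-0.4)&~red(c["image"])
q=W[g]; l=cv2.fitLine(q[:,:2].astype(np.float32),cv2.DIST_HUBER,0,.01,.01).ravel()
d=l[:2]; s=(q[:,:2]-l[2:])@d; mid=l[2:]+d*(s.min()+s.max())/2
pp=(q[:,:2]-l[2:])@[d[1],-d[0]]
print(len(q),"mid",mid,"len",np.ptp(s),"ang",np.degrees(np.arctan2(d[1],d[0])),"z",np.percentile(q[:,2],[50,95,100]),"perp",np.percentile(pp,[0,2,50,98,100]).round(4))
E
```

```text
t 11.75 p [ 0.5517 -0.3342  0.2326] rpy deg [-1.7987e+02 -1.2000e-01  8.6960e+01] F [-0.08  0.96 -1.1 ] T [-0.005 -0.078  0.009] op 0.0136 q [-0.66  0.57  1.14  0.    1.43 -0.61]
766 mid [ 0.5570851  -0.26224426] len 0.14821251952383874 ang 86.681915 z [0.11266872 0.1139639  0.11523726] perp [-0.0017 -0.0016  0.      0.0017  0.0018]
```

View pics/w8.png

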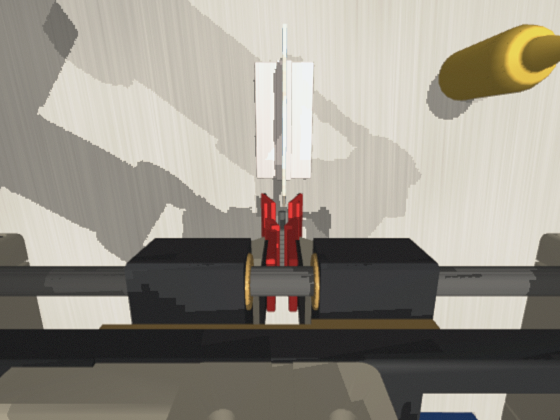

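```bash
python3 - <<'E'
from mv import *
print(go(.558,-.2617,.19,86.8))
E
```

```text
(array([-0.001, -0.001,  0.003]), array([0.24 , 0.008, 0.144]))
```

arm_command([
  [[0,0,0.003,0.08,0.008,0,-1],[0,0,0.003,0.16,0.008,0,-1],[0,0,0.003,0.24,0.008,0,-1],[0,0,0.003,0.24,0.008,0.07,-1],[0,0,0.003,0.24,0.008,0.144,-1],[0,0,0.003,0.24,0.008,0.144,-1],[0,0,0.003,0.24,0.008,0.144,-1]],
])

```text
time: 12.5
tool_pos: [0.5582, -0.2618, 0.1915]
tool_rot: [-3.141, -0.0, 1.515]
contact_force: [-0.6, -0.8, -1.5]
opening: 0.0136
```

```bash
cat > chk.py <<'E'
from mv import *
from h import *
import sys
tag=sys.argv[1]
st()
c=robot.read_camera("wrist"); np.savez("w%s.npz"%tag,**c); cv2.imwrite("pics/w%s.png"%tag,c["image"][:,:,::-1])
W=cloud(c); rd=red(c["image"])
g=(W[...,2]>0.106)&(W[...,2]<0.118)&(W[...,0]<0.65)&(W[...,0]>0.48)&(W[...,1]<-0.14)&(W[...,1]>-0.4)&~rd
q=W[g]; q=q[abs(q[:,0]-.557)<.02]
print("card n",len(q)," y range",q[:,1].min(),q[:,1].max()) if len(q) else print("no card")
l=cv2.fitLine(q[:,:2].astype(np.float32),cv2.DIST_HUBER,0,.01,.01).ravel(); print("card line",l)
t=r.inv().apply(q-p); print("card in tool: y med",np.median(t[:,1]),"x",t[:,0].min(),t[:,0].max(),"z",np.median(t[:,2]))
q=W[rd]; q=q[np.isfinite(q).all(1)]; t=r.inv().apply(q-p); t=t[(abs(t[:,1])<.03)&(abs(t[:,0])<.04)&(t[:,2]>.03)&(t[:,2]<.08)]
if len(t): print("clip in tool",t.min(0).round(4),t.max(0).round(4))
c=robot.read_camera("scene"); np.savez("s%s.npz"%tag,**c); cv2.imwrite("pics/s%s.png"%tag,cv2.resize(c["image"][110:230,120:280,::-1],None,fx=5,fy=5,interpolation=cv2.INTER_CUBIC))
E
python3 chk.py 9
```

```text
t 12.5 p [ 0.5582 -0.2618  0.1915] rpy deg [-1.7998e+02 -2.0000e-02  8.6810e+01] F [-0.55 -0.81 -1.45] T [-0.043 -0.102 -0.006] op 0.0136 q [-0.56  0.54  1.31  0.    1.3  -0.51]
card n 477  y range -0.33597793653014185 -0.1886126304612754
card line [ 0.05464235  0.998506    0.55906147 -0.22807714]
card in tool: y med -0.001053474981690689 x -0.0743424804216236 0.07319058909753808 z 0.07878565842018777
clip in tool [-0.0045 -0.0134  0.03  ] [0.0247 0.0135 0.051 ]
```

View pics/w9.png

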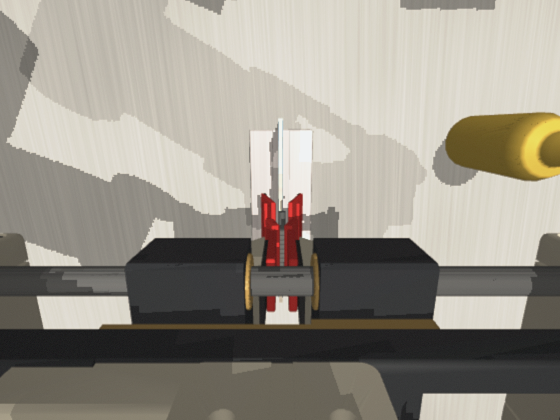

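View pics/s9.png

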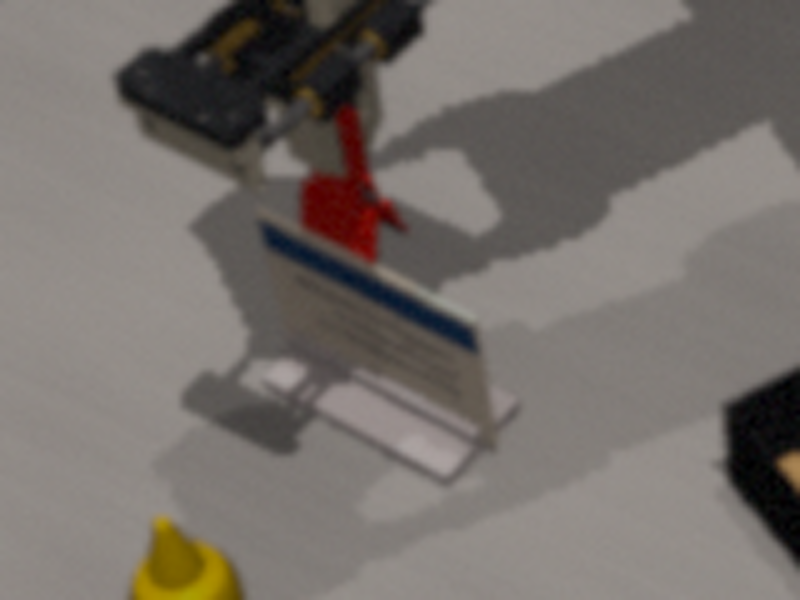

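The clip is aligned: the card sits at tool y −1.0 mm, centred in x. Next I descend 44 mm slowly.

arm_command([
  [[0,0,0,0,0,0.03,-1],[0,0,0,0,0,0.06,-1],[0,0,0,0,0,0.085,-1],[0,0,0,0,0,0.11,-1],[0,0,0,0,0,0.13,-1],[0,0,0,0,0,0.146,-1],[0,0,0,0,0,0.146,-1],[0,0,0,0,0,0.146,-1]],
])

```text
time: 13.4
tool_pos: [0.5583, -0.2631, 0.1473]
tool_rot: [3.141, 0.0, 1.514]
contact_force: [0.4, -0.3, -1.1]
opening: 0.0134
```

```bash
python3 chk.py 10
```

```text
t 13.4 p [ 0.5583 -0.2631  0.1473] rpy deg [1.7999e+02 1.0000e-02 8.6740e+01] F [ 0.38 -0.32 -1.14] T [-0.102 -0.132 -0.001] op 0.0134 q [-0.56  0.58  1.37 -0.    1.2  -0.51]
card n 716  y range -0.32799878589054154 -0.18841872151630354
card line [ 0.05382458  0.9985504   0.556486   -0.27435046]
card in tool: y med -0.0010384543167062494 x -0.06497464700648567 0.0746633010527011 z 0.03471611820370779
clip in tool [-0.0046 -0.0135  0.03  ] [0.0249 0.0136 0.0515]
```

View pics/w10.png

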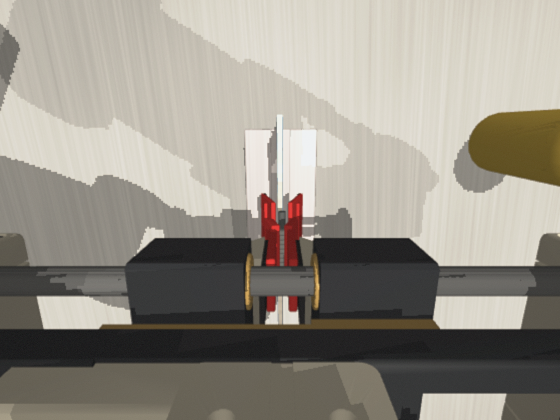

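View pics/s10.png

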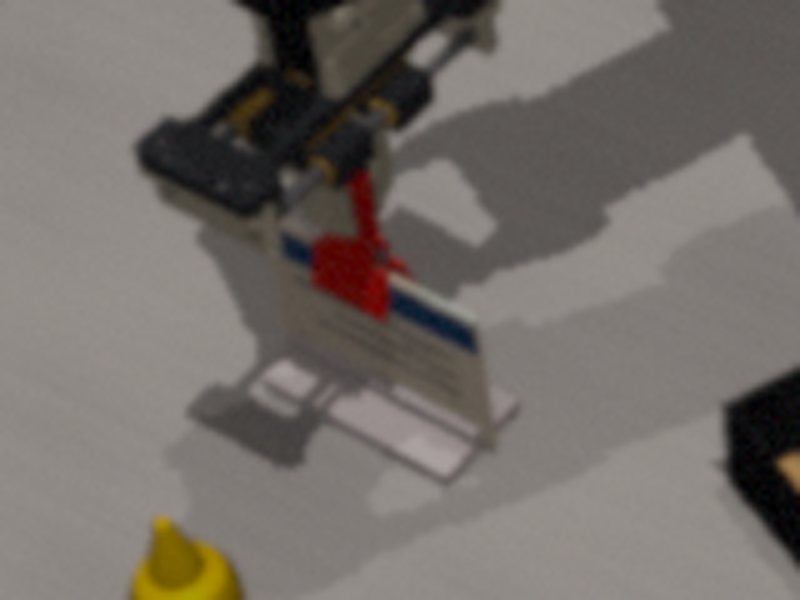

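The clip straddles the card's middle with about 18 mm of card inside the mouth. I'll let it settle, then check once more.

arm_command([
  [[0,0,0,0.003,0,0,-1],[0,0,0,0.003,0,0,-1],[0,0,0,0.003,0,0,-1],[0,0,0,0.003,0,0,-1],[0,0,0,0.003,0,0,-1]],
])

```text
time: 14.0
tool_pos: [0.5583, -0.2621, 0.1472]
tool_rot: [3.142, 0.0, 1.514]
contact_force: [0.5, 0.3, -0.2]
opening: 0.0135
```

```bash
python3 chk.py 11; python3 - <<'E'
from cell import robot
import cv2
c=robot.read_camera("top"); cv2.imwrite("pics/top11.png",c["image"][:,:,::-1])
E
```

```text
t 14.0 p [ 0.5583 -0.2621  0.1472] rpy deg [1.800e+02 1.000e-02 8.674e+01] F [ 0.49  0.26 -0.18] T [ 0.014 -0.147 -0.018] op 0.0135 q [-0.56  0.58  1.37 -0.    1.2  -0.51]
card n 709  y range -0.3265650866055948 -0.18861745272214117
card line [ 0.0544832   0.9985147   0.55883753 -0.22950009]
card in tool: y med -0.0010450009175859167 x -0.06462097638625831 0.0735282599923733 z 0.03461376935856683
clip in tool [-0.0047 -0.0135  0.0301] [0.0248 0.0136 0.0516]
```

View pics/top11.png

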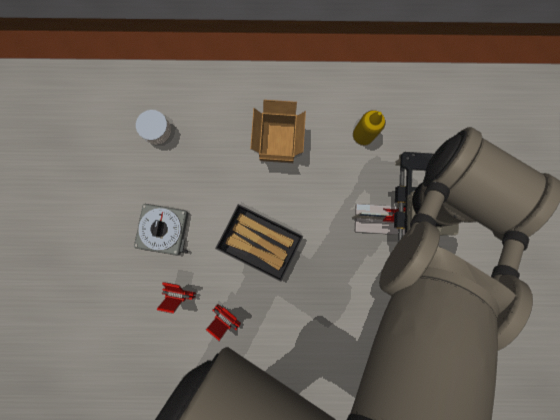

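Everything else is in place: pots at (155,127), box at (280,135), bottle at (370,127), and the knob pointer on zero at (161,216). Handing in.

```bash
python3 -c "
from cell import robot
print(robot.hand_in())"
```

```text
the job is handed in; nothing more can be done
None
```

The job is handed in at about 14 s: the counter knob is back on its zero stop, and the red clip is held wide open over the middle of the order card's top edge.

- **Knob:** I turned it anticlockwise about 0.6 rad until the wrist torque rose at the stop. Seen from the wrist camera afterwards, the bar lines up with the counter's zero direction to about 0.2°.
- **Clip:** I took the smallest clip by its wings and squeezed it to 13.5 mm between the pads, which is the fully open stop. While it was squeezed on the wall there was a passing push of about 28 N, and it then lifted cleanly clear.
- **Over the card:** About 18 mm of card is inside the mouth. It sits about 1 mm off the mouth's centre, which leaves roughly 8 mm to each jaw, and the clip is within about 1 mm of the card's middle along the edge. The contact force is under 1 N, so I take it that nothing is touching.
- **Bystanders:** The card stand, meal box, sauce bottle and sauce pots look unmoved in the last top view.
- **Disagreement:** The cameras placed the card up to 3 mm apart across its thickness. I went by the wrist camera, since it sees the clip and the card together.

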